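# Hold a hidden bolt head while the nutrunner draws up its nut

### The job

On the saddle side bar in the assembly jig, one pannier hook still has a loose bolt: reach down through the narrow gap behind the hook's upstand, grip that bolt's hex head and push it home against its spacer sleeve, which starts the push-to-start nutrunner on the nut. Hold the head from turning until the nut has run up tight against the bar, and finish still gripping the head and pressing it home; leave the hammer, spanner and tin alone.

Things in the scene. Friction and masses are not known exactly. Their poses are not given: they have to be found in the camera images.
- jig: Fixed grey assembly board, top at z 18 mm, x -85 to 335, y -170 to 380. Origin on the bench straight under the loose bolt; +x along that bolt from head to nutrunner (away from the robot), +y along the white side bar, z up. All fixed parts below are given in this frame (mm). Bar: on edge, x -15 to 15, y -147 to 342, top at z 127 over the bolt, nowhere above 129.
- bolt: Loose M12 steel bolt to hold. Origin at the centre of its hex head 85 mm above the bench; 19 mm across flats, 22 across corners, 10 thick along the bolt. x axis = bolt axis (level, along jig +x); y, z turn with the head, which starts at any angle and self-aligns flats to the pads when gripped (0.05 N m thread drag). Head centre starts at jig x -43, its underside 6 mm off the sleeve; home at x -37.
- gap_mouth (a point): Midway across the gap of the hook with the loose bolt, straight above the head's start position, 125 mm above the bench, level with the upstand's top. Hook: J of 5 mm steel plate, y -55 to 55, open at top and both ends; foot plate x -20 to -15, floor top z 48, upstand x -71 to -66: gap 46 mm wide, running along jig y.
- sleeve (a point): Centre of the end of the fixed steel spacer sleeve round the loose bolt: 16 mm diameter, 12 mm long (jig x -32 to -20), axis at z 85. The head's underside must come home on this end.
- other_hook (a point): Like gap_mouth, for the second, finished hook, alike in shape, at jig y 210; its bolt is already tight and fixed. Not to be touched on purpose.
- runner (a point): Nose of the grey bench nutrunner that lies along the bolt axis on the far side of the bar (jig x 78 to 307, z up to 124 with its clamps). Pushed in but not held, the bolt spins with the nut at 6 rad/s and the nut does not advance; held, the head takes 0.05 N m while the nut runs and up to 0.15 N m once tight (a 30 N grip is plenty).
- push (a joint): Travel (m) of bolt and runner spindle along jig +x: 0 at the start, 0.006 when the head is hard on its sleeve (a stop). A spring resists with 3.5 N at 0 to 5.6 N at 0.006, plus about 1 N of rub. The runner turns while it is above about 0.004; let go, the bolt springs back and the runner stops.
- nut (a joint): How far (m) the nut has run along the bolt: starts at 0 to 0.002, is 0.0085 when tight against the bar, then stops. It advances only while the runner turns and the head is held still, about 1 mm/s, so 6 to 9 s in all.
- hammer: Bystander: hammer with wooden handle, 260 mm long, lying on the bench on the right of the jig (jig -y). Origin under its middle.
- spanner: Bystander: open-ended steel spanner, 170 mm long, flat on the bench between robot and jig. Origin under its middle.
- tin: Bystander: open aluminium tin, 70 mm across, 50 mm high, standing on the board beyond the bar. Origin at the centre of its underside.

How it is judged:
By the outcome, as a careful person would: the job done as asked, in the order asked, and still so for the second after the job is handed in, while the arm keeps its last pose, push and grip.
It also fails if it takes over 48 s, if anything falls off the work surface, if the arm or the gripper's body presses on something with over 40 N, if the wrist force passes 120 N, or if a joint passes its speed limit or range.

### The arm

A 6-joint arm with a two-finger parallel gripper is mounted at the origin on the work surface. World frame = base frame: x ahead of the robot, y to its left, z up, the work surface at z = 0. Lengths are in m, angles in degrees, forces in N, time in s.
With the tool pointing down it reaches from about 0.325 to 0.85 m from the base axis. Payload 4.4 kg.
Tool frame: the origin (TCP) lies midway between the tips of the shut fingers; the grasp point (between the pads) lies 19 mm behind it; z points along the fingers, x is the direction in which the jaws open and shut, and the axes are right-handed (so a half turn about z gives the same grasp; the last joint's range is limited). The gripper opens to 94 mm and grips with 3 to 60 N. Pads are 16 mm wide; open, the fingers measure 119 mm over their backs; the gripper's body (75 mm by 177 mm) begins 78 mm behind the grasp point.
Start: joints at [63.684, 11.837, 88.321, -0, 79.842, -8.623], TCP at [0.175, 0.548, 0.178] pointing down, gripper open.
Joint ranges: [-156.59, 156.59], [-49.26, 127.26], [12.9, 141.05], [-63.56, 243.56], [4.71, 150.69], [-161.64, 161.64]. Speed limits (degrees/s): [159.86, 159.86, 180, 180, 180, 180].

### API

Orientations are given as a 3x3 rotation matrix whose columns are the frame's x, y, z axes.
In Python, from rig import sense, snapshot, finish_job gives the robot as it stands.
- The arm moves only by the tool carry_out, never from a script. Its argument "rows" is a list of rows, each a list of 5 numbers: the shift along the tool's x, y, z in cm, then the turn about the tool's z in rad, then the closure, from -1 (fully open) to 1 (shut). A call has 1 to 10 rows; each row shifts and turns the commanded pose from where the row before left it, along the tool's axes as they then stand; what a row does not reach is not made up. A row lasts 1/12 s, in which the tool goes at most 41.7 mm and 7.16 degrees, less where a joint would pass 70% of its speed; a pose out of reach is approached as far as the arm can. A call is refused whole if a number of a shift passes 4.17 or a number of a turn 0.125, either way. A call with a gripper value outside its range is refused whole. The fingers move at their own pace and stop on an object; "force" is the grip in N (left out, the last holds). Time passes only in rows, so rows that do not move let the fingers close. It gives the time, the measured TCP pose, the force and the opening at its end, in the units of the state.
- sense(): the state, without advancing time (a new reading comes with each control period).
- snapshot(name): name is "scene" or "top"; returns a dict with "img" (480x640x3 uint8, red, green, blue), "mtx" (3x3 intrinsics, pixels), "pose" (4x4, takes a point from camera to world coordinates). Camera axes: x right, y up, looking along -z (the intrinsics and any distortion apply to the point x, -y, -z); pixel columns grow to the right and rows downward; lengths in m; the calibration is good to about 2 mm. A picture is of the moment at which its call begins. There is no depth.
- finish_job(): hands the job in, once; it reports no verdict.
The state is a dict: "t": time; "q": joint angles; "qvel": joint speeds; "joint_torque": joint torques, N m; "tool_pos": TCP position; "orientation": TCP orientation; "contact_force": force on the tool from outside, world axes, zero at the start; "moment": the same for the moment, N m; "finger_gap": finger opening in m.
Only numpy, scipy, OpenCV 4.12 (cv2) and the standard library are available. Lean on these libraries where they do the work, as an engineer would, in place of code of your own. Each camera call takes 0.05 s, during which the arm holds its last target.

## Working session

There is one attempt and no reset: what is moved stays moved. The work goes in short steps, Python scripts to look and compute and a tool call to move; the robot and the scene stay as the last step left them, time stands still between calls to the robot, and variables do not carry over. Pictures are saved under pics/ and viewed, and the job is handed in when it is done.

Besides the shell and the picture viewer there is one more tool, called after "Request:" in YAML: its name, and indented under it one key for each argument. carry_out: Moves the arm, as the interface text tells. Its arguments: {"type":"object","properties":{"rows":{"type":"array","items":{"type":"array","items":{"type":"number"}}},"force":{"type":"number"}},"required":["rows"]}

```bash
ls; mkdir -p pics; python3 - <<'E'
from rig import sense,snapshot
import cv2,numpy as np
for n in("scene","top"):
    s=snapshot(n); cv2.imwrite(f"pics/{n}0.png",s["img"][:,:,::-1]); np.savez(f"{n}0.npz",**s)
    print(n,s["mtx"].round(2).tolist(),s["pose"].round(4).tolist(),[k for k in s])
s=sense();print(s)
E
```

```text
pics
scene [[523.85, 0.0, 315.87], [0.0, 523.85, 249.66], [0.0, 0.0, 1.0]] [[0.3983, -0.6465, 0.6507, 1.2524], [0.9171, 0.265, -0.2979, -0.3439], [0.0202, 0.7154, 0.6985, 0.8152], [0.0, 0.0, 0.0, 1.0]] ['img', 'mtx', 'pose']
top [[614.61, 0.0, 310.3], [0.0, 614.61, 239.32], [0.0, 0.0, 1.0]] [[-0.0178, 0.9946, -0.1019, 0.4448], [-0.9997, -0.0158, 0.0207, -0.004], [0.019, 0.1023, 0.9946, 1.396], [0.0, 0.0, 0.0, 1.0]] ['img', 'mtx', 'pose']
{'t': 0.1, 'q': array([ 6.36822411e+01,  1.18799190e+01,  8.83947220e+01,  5.78527015e-04,
        7.98430688e+01, -8.62351990e+00]), 'qvel': array([-0.05331859, -0.0611737 , -0.13187735,  0.04879571, -0.05560996,
        0.00025418]), 'joint_torque': array([ 5.03597130e-04, -3.71863782e+01, -2.82294345e+01,  7.00995955e-02,
        3.12133098e-02, -7.46438559e-05]), 'tool_pos': array([0.17442628, 0.54708701, 0.17711718]), 'orientation': array([[ 3.03938044e-01,  9.52691356e-01, -9.19735425e-04],
       [ 9.52689638e-01, -3.03939269e-01, -1.83707407e-03],
       [-2.02970830e-03, -3.17865711e-04, -9.99997890e-01]]), 'contact_force': array([-0.20663848,  0.29220875, -0.42148981]), 'moment': array([-0.05185899, -0.05375527,  0.00268037]), 'finger_gap': 0.09370643155589316}
```

View pics/top0.png

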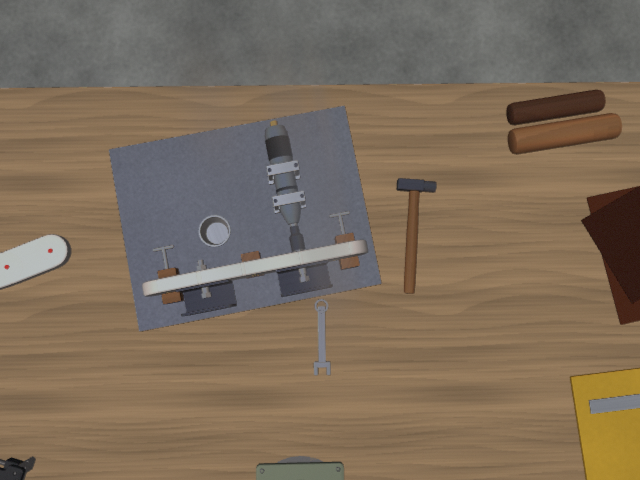

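View pics/scene0.png

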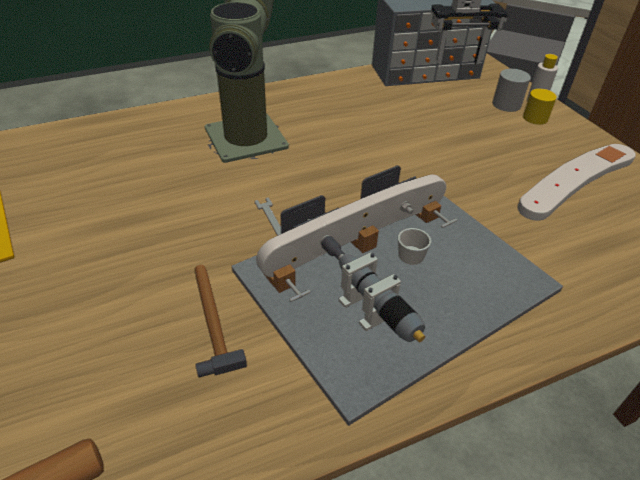

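```bash
cat > h.py <<'E'
import numpy as np,cv2
def ray(s,uv):
    K=s["mtx"];P=s["pose"];d=np.array([(uv[0]-K[0,2])/K[0,0],-(uv[1]-K[1,2])/K[1,1],-1]);return P[:3,3],P[:3,:3]@d
def onz(s,uv,z):
    o,d=ray(s,uv);return o+d*(z-o[2])/d[2]
def proj(s,p):
    P=s["pose"];K=s["mtx"];c=P[:3,:3].T@(np.asarray(p)-P[:3,3]);return np.array([K[0,0]*c[0]/-c[2]+K[0,2],K[1,1]*-c[1]/-c[2]+K[1,2]])
E
python3 - <<'E'
from h import *
from scipy.optimize import least_squares
for n,box in(("top",(90,90,400,345)),("scene",(220,160,580,430))):
    s=dict(np.load(f"{n}0.npz"));im=s["img"].astype(int)
    m=((im[:,:,2]-im[:,:,0])>-5).astype(np.uint8)*255
    M=np.zeros_like(m);x0,y0,x1,y1=box;M[y0:y1,x0:x1]=m[y0:y1,x0:x1]
    M=cv2.morphologyEx(M,cv2.MORPH_OPEN,np.ones((7,7)))
    cs,_=cv2.findContours(M,0,cv2.CHAIN_APPROX_NONE);c=max(cs,key=cv2.contourArea)
    h=cv2.convexHull(c);print(n,cv2.contourArea(c),cv2.contourArea(h))
    q=cv2.approxPolyDP(h,12,True)[:,0];print(q.tolist())
    print([onz(s,p,.018).round(4)[:2].tolist() for p in q])
    # refine lines
    pts=c[:,0].astype(float);L=[]
    for i in range(len(q)):
        a=q[i].astype(float);b=q[(i+1)%len(q)].astype(float);d=(b-a)/np.linalg.norm(b-a);nn=np.array([-d[1],d[0]])
        t=(pts-a)@d;e=(pts-a)@nn;k=(abs(e)<4)&(t>8)&(t<np.linalg.norm(b-a)-8)
        if k.sum()<20: continue
        W=np.array([onz(s,p+.5*0,.018)[:2] for p in pts[k]])
        v=cv2.fitLine(W.astype(np.float32),cv2.DIST_HUBER,0,1e-4,1e-5).ravel();print(" line",k.sum(),np.degrees(np.arctan2(v[1],v[0])).round(2),v[2:].round(4), 'len',np.ptp(W@v[:2]).round(3))
        L.append(v)
    vis=s["img"][:,:,::-1].copy();cv2.polylines(vis,[q.reshape(-1,1,2)],True,(0,0,255),1);cv2.imwrite(f"pics/{n}_q.png",vis)
E
```

```text
top 41531.5 44375.5
[[344, 107], [379, 283], [139, 329], [110, 149]]
[[0.8917, -0.116], [0.4852, -0.185], [0.3929, 0.3493], [0.7998, 0.4192]]
 line 162 9.96 [ 0.7128 -0.1474] len 0.373
 line 235 -79.85 [0.4337 0.1053] len 0.504
 line 164 10.11 [0.5931 0.3844] len 0.374
 line 217 -79.92 [0.8392 0.1925] len 0.504
scene 31373.0 38949.5
[[559, 284], [346, 418], [234, 265], [449, 200]]
[[0.7937, 0.421], [0.8912, -0.1156], [0.4867, -0.1819], [0.474, 0.3648]]
 line 126 -79.79 [0.8522 0.1348] len 0.478
 line 172 10.37 [ 0.6973 -0.1518] len 0.37
 line 31 89.35 [ 0.4862 -0.0666] len 0.502
 line 97 10.21 [0.644  0.3942] len 0.282
```

```bash
python3 - <<'E'
from h import *
s=dict(np.load("top0.npz"));a=s["img"][180:300,250:390,::-1];cv2.imwrite("pics/topz.png",cv2.resize(a,None,fx=5,fy=5,interpolation=cv2.INTER_CUBIC))
th=np.radians(10.05);u=np.array([np.cos(th),np.sin(th)]);v=np.array([-u[1],u[0]]);o=.5277*u-.10225*v
print(o)
for n in("top","scene"):
    s=dict(np.load(f"{n}0.npz"))
    w=lambda x,y,z:proj(s,[*(o+u*x/1000+v*y/1000),z/1000])
    vis=s["img"][:,:,::-1].copy();f=4
    x0,y0=(250,180) if n=="top" else (250,180)
    vis=cv2.resize(vis[y0:y0+130,x0:x0+150],None,fx=5,fy=5,interpolation=cv2.INTER_CUBIC)
    P=[(-43,0,85),(-43,0,95),(-48,0,95),(-38,0,95),(-66,-55,125),(-66,55,125),(-71,-55,125),(-71,55,125),(78,0,85),(-15,-147,127),(15,-60,127),(-15,-60,127)]
    for p in P:
        q=((w(*p)-[x0,y0]+.5)*5);print(n,p,w(*p).round(1));cv2.circle(vis,tuple(int(t) for t in q),3,(0,0,255),1)
    cv2.imwrite(f"pics/{n}_v.png",vis)
E
```

```text
[ 0.53744628 -0.00859344]
top (-43, 0, 85) [303.9 278.7]
top (-43, 0, 95) [303.9 278.5]
top (-48, 0, 95) [304.3 280.8]
top (-38, 0, 95) [303.4 276.2]
top (-66, -55, 125) [332.3 283.8]
top (-66, 55, 125) [279.9 294. ]
top (-71, -55, 125) [332.8 286.2]
top (-71, 55, 125) [280.4 296.4]
top (78, 0, 85) [293.1 223.4]
top (-15, -147, 127) [371.  251.1]
top (15, -60, 127) [327.1 244.9]
top (-15, -60, 127) [329.9 259.1]
scene (-43, 0, 85) [308.4 223.9]
scene (-43, 0, 95) [308.5 220.3]
scene (-48, 0, 95) [307.2 219. ]
scene (-38, 0, 95) [309.8 221.6]
scene (-66, -55, 125) [279.7 212.3]
scene (-66, 55, 125) [324.5 194.4]
scene (-71, -55, 125) [278.5 211. ]
scene (-71, 55, 125) [323.2 193.2]
scene (78, 0, 85) [341.9 258.5]
scene (-15, -147, 127) [251.7 243. ]
scene (15, -60, 127) [298.9 235.4]
scene (-15, -60, 127) [290.8 226.7]
```

View pics/top_v.png

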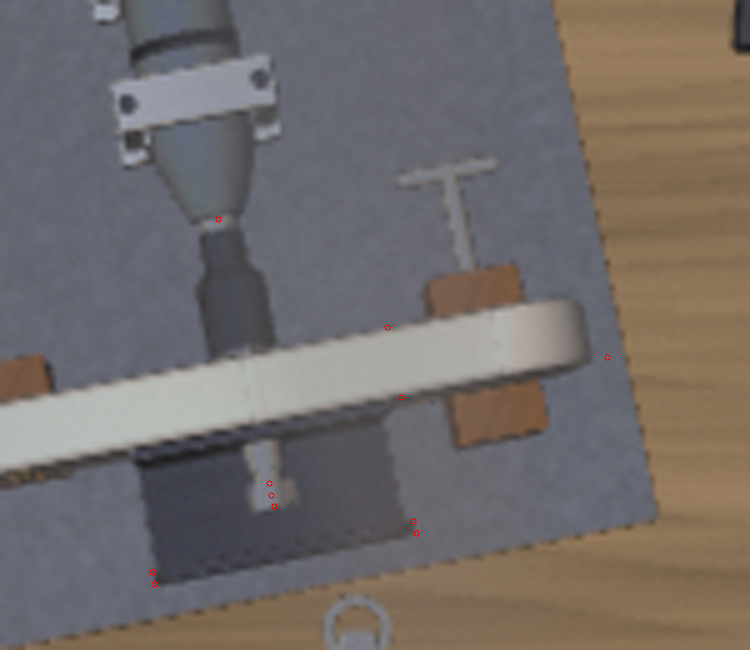

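View pics/scene_v.png

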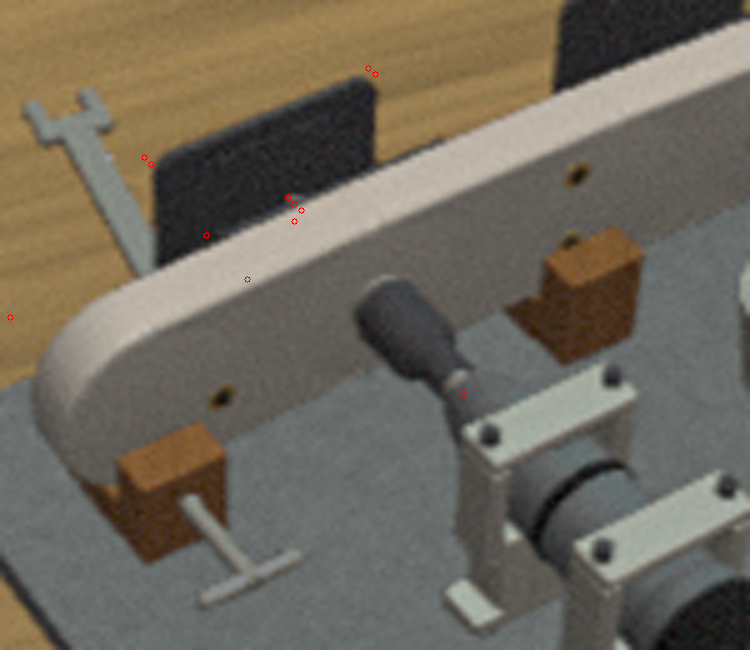

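View pics/topz.png

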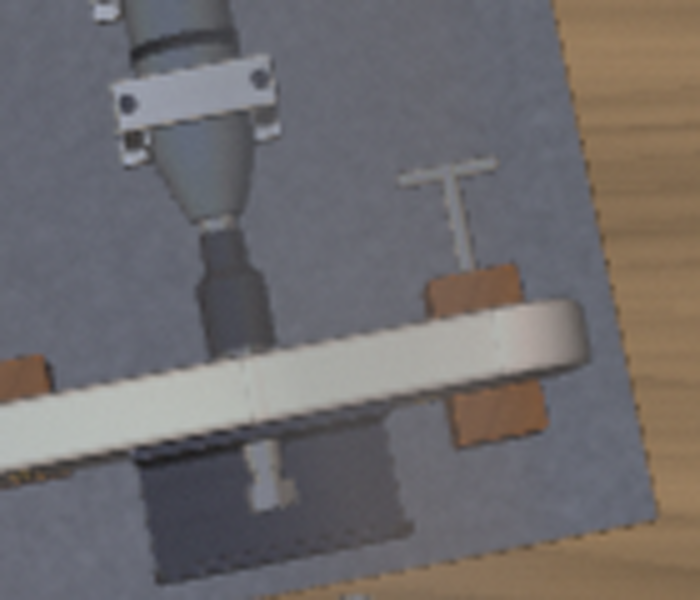

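Request:
carry_out:
  rows:
    - [-1.1,1.2,-0.3,0,-1]
    - [-2.2,2.38,-0.5,0,-1]
    - [-2.2,2.38,-0.5,0,-1]
    - [-2.2,2.38,-0.5,0,-1]
    - [-2.2,2.38,0,0,-1]
    - [-2.2,2.38,0,0,-1]
    - [-2.2,2.38,0,0,-1]
    - [-2.2,2.38,0,0,-1]
    - [-2.2,2.38,0,0,-1]
    - [-2.2,2.38,0,0,-1]
  force: 40

```text
t: 0.93
tool_pos: [0.3268, 0.2784, 0.1958]
orientation: [[0.304, 0.953, -0.0], [0.953, -0.304, -0.0], [-0.0, -0.0, -1.0]]
contact_force: [1.0, -0.0, 0.8]
finger_gap: 0.0939
```

Request:
carry_out:
  rows:
    - [-2.2,2.38,0,0,-1]
    - [-2.2,2.38,0,0,-1]
    - [-2.2,2.38,0,0,-1]
    - [-2.2,2.38,0,0,-1]
    - [-2.2,2.38,0,0,-1]
    - [-2.2,2.38,0,0,-1]
    - [-2.2,2.38,0,0,-1]
    - [-2.2,2.38,0,0,-1]
    - [-2.2,2.38,0,0,-1]
    - [-1.1,1.2,0,0,-1]

```text
t: 1.77
tool_pos: [0.4797, 0.009, 0.1958]
orientation: [[0.306, 0.952, -0.0], [0.952, -0.306, -0.001], [-0.001, 0.0, -1.0]]
contact_force: [0.6, -0.2, 0.2]
finger_gap: 0.0939
```

Request:
carry_out:
  rows:
    - [0,0,0,-0.08,-1]
    - [0,0,0,-0.08,-1]
    - [0,0,0,-0.08,-1]
    - [0,0,0,-0.08,-1]
    - [0,0,0,-0.08,-1]
    - [0,0,0,-0.08,-1]
    - [0,0,0,0,-1]

```text
t: 2.35
tool_pos: [0.4783, 0.0121, 0.1956]
orientation: [[-0.172, 0.985, -0.001], [0.985, 0.172, 0.0], [0.0, -0.001, -1.0]]
contact_force: [0.0, -0.1, 0.3]
finger_gap: 0.094
```

```bash
cat > st.py <<'E'
from rig import sense
import numpy as np
s=sense();R=s["orientation"];th=np.radians(10.05);u=np.array([np.cos(th),np.sin(th),0]);v=np.array([-u[1],u[0],0]);o=np.array([.53745,-.00859,0])
d=s["tool_pos"]-o;print("t",s["t"],"jig mm",(1000*np.array([d@u,d@v,d[2]])).round(2),"yaw",np.degrees(np.arctan2(R[1,0],R[0,0])).round(2),"Rz",R[:,2].round(4))
f=s["contact_force"];m=s["moment"];print("F jig",np.round([f@u,f@v,f[2]],2),"M",np.round([m@u,m@v,m[2]],3),"gap",round(s["finger_gap"],5),"q",s["q"].round(1))
E
python3 st.py
```

```text
t 2.35 jig mm [-54.67  30.73 195.59] yaw 99.88 Rz [-1.2e-03  2.0e-04 -1.0e+00]
F jig [ 0.02 -0.11  0.29] M [ 0.049 -0.003  0.014] gap 0.09404 q [  -8.9   -0.9  100.1   -0.    80.8 -108.8]
```

Request:
carry_out:
  rows:
    - [-1.5,0.6,0,-0.003,-1]
    - [-1.57,0.57,0,0,-1]
    - [0,0,1.5,0,-1]
    - [0,0,1.5,0,-1]
    - [0,0,1.0,0,-1]
    - [0,0,0,0,-1]
    - [0,0,0,0,-1]

```text
t: 2.93
tool_pos: [0.4948, -0.0159, 0.1554]
orientation: [[-0.173, 0.985, -0.002], [0.985, 0.173, 0.0], [0.001, -0.002, -1.0]]
contact_force: [-0.6, -0.1, 0.3]
finger_gap: 0.0937
```

```bash
python3 st.py; python3 - <<'E'
from rig import snapshot
import cv2
i=[snapshot(n)["img"][:,:,::-1] for n in("top","scene")]
cv2.imwrite("pics/top1.png",cv2.resize(i[0][180:320,230:400],None,fx=4,fy=4));cv2.imwrite("pics/scene1.png",cv2.resize(i[1][120:290,230:430],None,fx=3.5,fy=3.5))
E
```

```text
t 2.9333 jig mm [-43.29   0.24 155.44] yaw 99.94 Rz [-2.e-03  4.e-04 -1.e+00]
F jig [-0.58  0.    0.26] M [ 0.075  0.003 -0.007] gap 0.09374 q [ -11.9    3.3  100.7   -0.    76.1 -111.8]
```

View pics/top1.png

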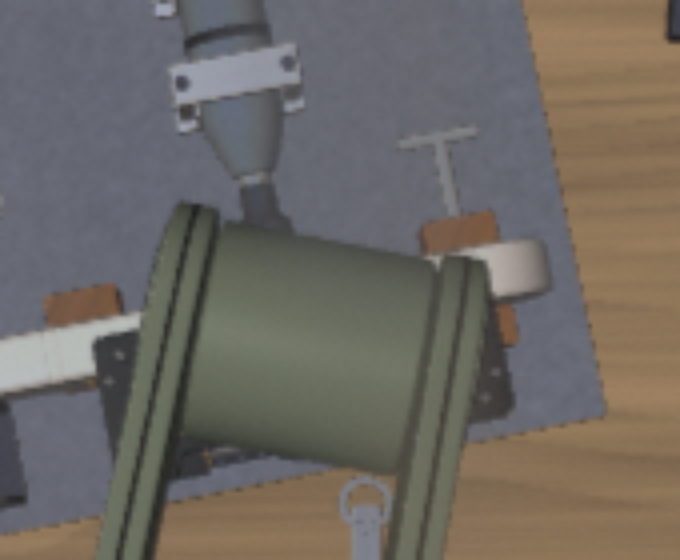

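View pics/scene1.png

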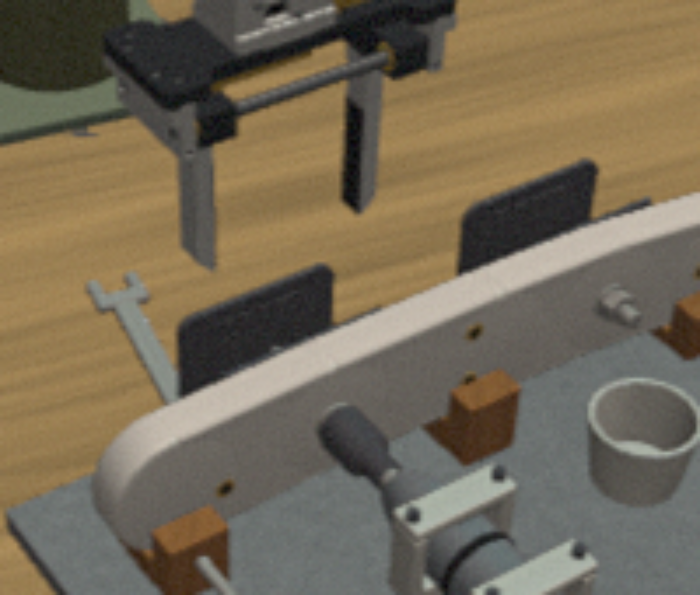

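```bash
python3 - <<'E'
from h import *
th=np.radians(10.05);u=np.array([np.cos(th),np.sin(th)]);v=np.array([-u[1],u[0]]);o=np.array([.53745,-.00859])
s=dict(np.load("scene0.npz"))
for p in[(-43.3,47,155.4),(-51,47,155.4),(-35,47,155.4),(-43.3,59,155.4),(-43.3,-47,155.4),(-35,-47,155.4),(-51,-47,155.4),(-35,-59,155.4)]:
    print(p,((proj(s,[*(o+u*p[0]/1000+v*p[1]/1000),p[2]/1000])-[230,120]+.5)*3.5).round(0))
E
```

```text
(-43.3, 47, 155.4) [345. 246.]
(-51, 47, 155.4) [337. 239.]
(-35, 47, 155.4) [353. 254.]
(-43.3, 59, 155.4) [362. 240.]
(-43.3, -47, 155.4) [207. 301.]
(-35, -47, 155.4) [215. 309.]
(-51, -47, 155.4) [200. 294.]
(-35, -59, 155.4) [197. 316.]
```

```bash
python3 - <<'E'
from h import *
th=np.radians(10.05);u=np.array([np.cos(th),np.sin(th)]);v=np.array([-u[1],u[0]]);o=np.array([.53745,-.00859])
S=dict(np.load("scene0.npz"));T=dict(np.load("top0.npz"))
for z in(252,300):
  for x,y in((37,88),(-37,88),(37,-88),(-37,-88),(0,0)):
    P=[*(o+u*(x-43.3)/1000+v*y/1000),z/1000]
    print(z,x,y,"scene",((proj(S,P)-[230,120]+.5)*3.5).round(0),"top",((proj(T,P)-[230,180]+.5)*4).round(0))
E
python3 - <<'E'
from rig import snapshot
import cv2,numpy as np
s=snapshot("scene");print(s["pose"].round(4).tolist());i=s["img"][:,:,::-1]
cv2.imwrite("pics/scene2.png",cv2.resize(i[0:240,180:420],None,fx=2.5,fy=2.5))
E
```

```text
252 37 88 scene [452. 116.] top [100. 342.]
252 -37 88 scene [374.  53.] top [129. 499.]
252 37 -88 scene [173. 220.] top [470. 270.]
252 -37 -88 scene [101. 148.] top [502. 426.]
252 0 0 scene [279. 132.] top [301. 384.]
300 37 88 scene [459.  39.] top [ 92. 335.]
300 -37 88 scene [378. -23.] top [123. 499.]
300 37 -88 scene [170. 141.] top [479. 260.]
300 -37 -88 scene [96. 70.] top [511. 423.]
300 0 0 scene [280.  54.] top [302. 379.]
[[0.3983, -0.6465, 0.6507, 1.2524], [0.9171, 0.265, -0.2979, -0.3439], [0.0202, 0.7154, 0.6985, 0.8152], [0.0, 0.0, 0.0, 1.0]]
```

View pics/scene2.png

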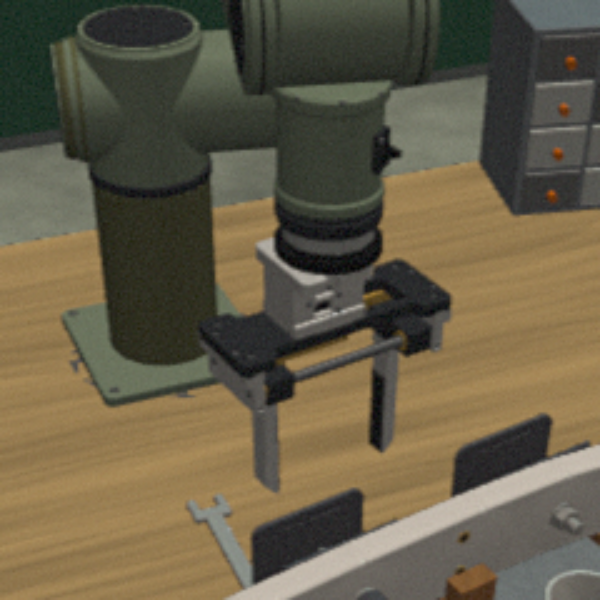

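```bash
python3 - <<'E'
from h import *
S=dict(np.load("scene0.npz"));T=dict(np.load("top0.npz"))
for p in([0,0,0],[.1744,.5471,.1771],[.1744,.5471,.2741],[0,0,.1]): print(p,proj(S,p).round(1),proj(T,p).round(1))
a=S["img"][0:170,180:540,::-1];cv2.imwrite("pics/s0z.png",cv2.resize(a,None,fx=2.2,fy=2.2))
E
```

```text
[0, 0, 0] [245.5 137.7] [300.  507.2]
[0.1744, 0.5471, 0.1771] [454.9  72.9] [ 12.1 450.1]
[0.1744, 0.5471, 0.2741] [462.7  37. ] [-13.6 463.3]
[0, 0, 0.1] [242.8 105.8] [300.1 523.5]
```

View pics/s0z.png

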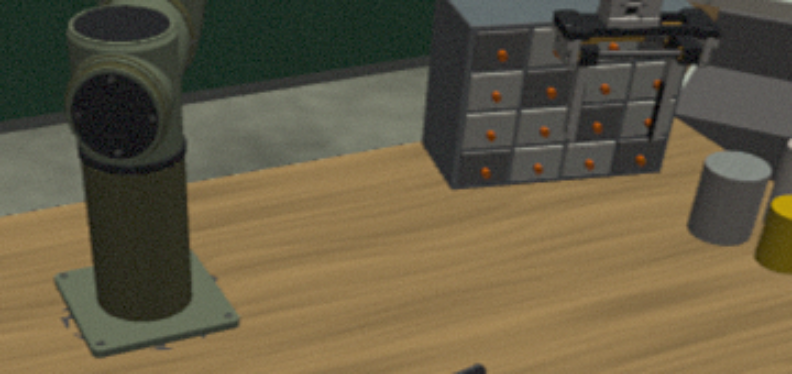

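Request:
carry_out:
  rows:
    - [0,0,0,0,1]
    - [0,0,0,0,1]
    - [0,0,0,0,1]
    - [0,0,0,0,1]
    - [0,0,0,0,1]
    - [0,0,0,0,1]
    - [0,0,0,0,1]
    - [0,0,0,0,1]

```text
t: 3.75
tool_pos: [0.4955, -0.0162, 0.1561]
orientation: [[-0.173, 0.985, -0.0], [0.985, 0.173, 0.0], [0.0, -0.0, -1.0]]
contact_force: [0.6, -0.1, 0.2]
finger_gap: 0.0441
```

```bash
python3 st.py; python3 - <<'E'
from rig import snapshot
from h import *
s=snapshot("scene");i=s["img"][:,:,::-1]
p=proj(s,[.4948,-.0159,.1554]);print(((p-[230,120]+.5)*3.5).round())
i=cv2.resize(i[120:290,230:430],None,fx=3.5,fy=3.5);q=(p-[230,120]+.5)*3.5;cv2.circle(i,(int(q[0]),int(q[1])),3,(0,0,255),1)
cv2.imwrite("pics/scene3.png",i)
E
```

```text
t 3.75 jig mm [-4.2630e+01 -1.2000e-01  1.5612e+02] yaw 99.98 Rz [-1.e-04  0.e+00 -1.e+00]
F jig [ 0.57 -0.19  0.21] M [ 0.077  0.032 -0.032] gap 0.04413 q [ -11.9    3.3  100.7   -0.    76.1 -111.9]
[278. 273.]
```

View pics/scene3.png

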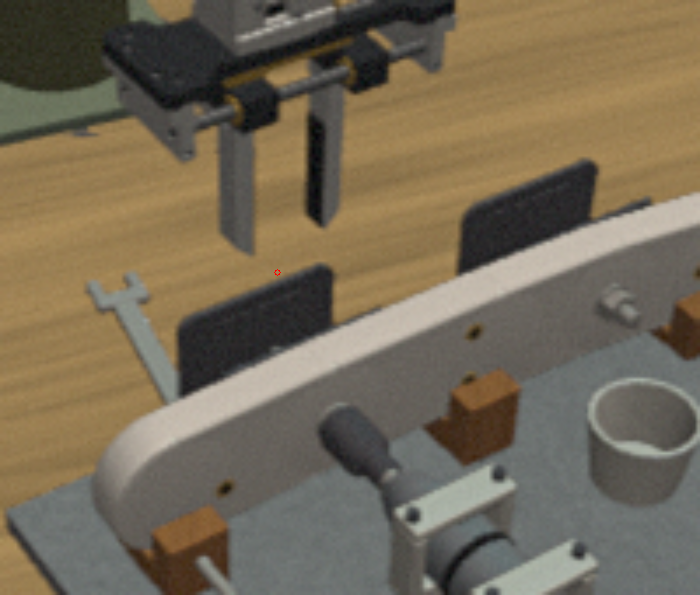

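```bash
cat >> h.py <<'E'
def tri(a,b):
    (o1,d1),(o2,d2)=a,b;d1=d1/np.linalg.norm(d1);d2=d2/np.linalg.norm(d2)
    A=np.stack([d1,-d2],1);t=np.linalg.lstsq(A,o2-o1,rcond=None)[0];p,q=o1+d1*t[0],o2+d2*t[1];return (p+q)/2,np.linalg.norm(p-q)
E
python3 - <<'E'
from h import *
S=dict(np.load("scene0.npz"));T=dict(np.load("top0.npz"))
th=np.radians(10.05);u=np.array([np.cos(th),np.sin(th)]);v=np.array([-u[1],u[0]]);o=np.array([.53745,-.00859])
def rep(n,ps,pt):
    p,e=tri(ray(S,ps),ray(T,pt));d=p[:2]-o;print(n,"jig",(1000*np.array([d@u,d@v,p[2]])).round(1),"miss mm",(e*1e3).round(1))
rep("plate +x+y",(230+455/3.5-.5,120+12/3.5-.5),(230+95/4-.5,180+337/4-.5))
# close-ups for jig features
a=S["img"][180:300,240:400,::-1];cv2.imwrite("pics/sj.png",cv2.resize(a,None,fx=5,fy=5,interpolation=cv2.INTER_CUBIC))
E
```

```text
plate +x+y jig [ -8.6  85.8 315.5] miss mm 0.1
```

View pics/sj.png

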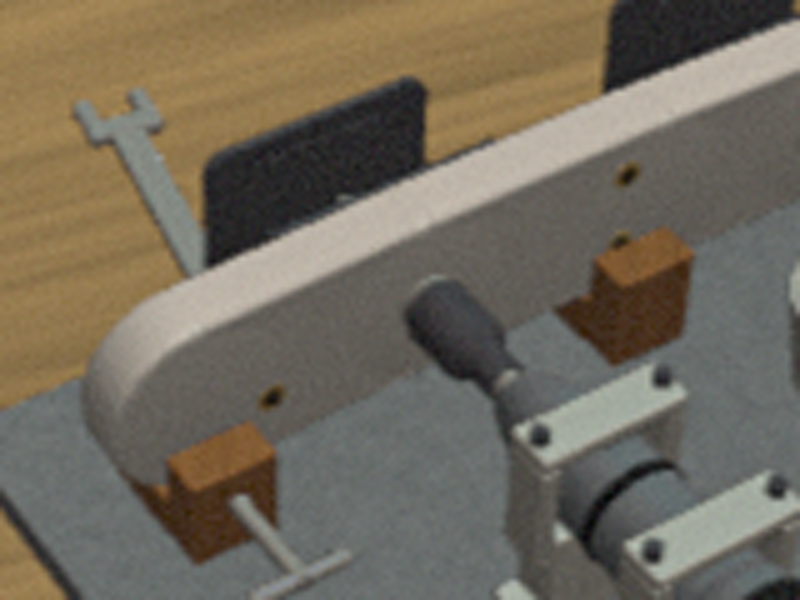

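```bash
python3 - <<'E'
from h import *
S=dict(np.load("scene0.npz"));T=dict(np.load("top0.npz"))
th=np.radians(10.05);u=np.array([np.cos(th),np.sin(th)]);v=np.array([-u[1],u[0]]);o=np.array([.53745,-.00859])
def rep(n,ps,pt):
    ps=np.array(ps)/5+[239.5,179.5];pt=np.array(pt)/5+[249.5,179.5]
    p,e=tri(ray(S,ps),ray(T,pt));d=p[:2]-o;print(n,"jig",(1000*np.array([d@u,d@v,p[2]])).round(1),"miss mm",(e*1e3).round(1))
rep("screw-y",(540,435),(260,77));rep("screw+y",(662,376),(127,103))
rep("up+y",(425,82),(155,582));rep("up-y",(205,158),(413,535))
rep("tommy end -y",(255,597),(497,162));rep("tommy end +y",(350,552),(400,183))
rep("block near -y corner top x+ +y",(275,462-0),(427,285))
E
```

```text
screw-y jig [129.3 -27.5 122.7] miss mm 1.4
screw+y jig [129.1  29.3 122.8] miss mm 1.5
up+y jig [-69.1  55.8 118.6] miss mm 2.6
up-y jig [-70.6 -52.3 123.9] miss mm 3.1
tommy end -y jig [  85.2 -125.3   49.4] miss mm 3.4
tommy end +y jig [ 84.3 -81.5  47.6] miss mm 3.2
block near -y corner top x+ +y jig [ 36.  -84.4  57. ] miss mm 1.2
```

```bash
python3 - <<'E'
from h import *
S=dict(np.load("scene0.npz"))
th=np.radians(10.05);u=np.array([np.cos(th),np.sin(th)]);v=np.array([-u[1],u[0]]);o=np.array([.53745,-.00859])
for n,q in(("L tip near corner",(252,253)),("L tip far corner",(221,236)),("R near",(325,228)),("R far",(307,214)),("R other",(340,216))):
    oo,d=ray(S,np.array(q)/3.5+[229.5,119.5])
    for X in(-.035,-.051):
        t=(X-(oo[:2]-o)@u)/(d[:2]@u);p=oo+d*t;print(n,X,"y",((p[:2]-o)@v*1e3).round(1),"z",(p[2]*1e3).round(1))
E
```

```text
L tip near corner -0.035 y -22.4 z 184.7
L tip near corner -0.051 y -12.2 z 169.9
L tip far corner -0.035 y -42.3 z 204.6
L tip far corner -0.051 y -32.6 z 190.3
R near -0.035 y 26.6 z 182.3
R near -0.051 y 37.9 z 167.4
R far -0.035 y 13.9 z 197.1
R far -0.051 y 25.0 z 182.6
R other -0.035 y 36.7 z 186.7
R other -0.051 y 48.2 z 171.9
```

Request:
carry_out:
  rows:
    - [0,0,1.5,0,0]
    - [0,0,1.5,0,0]
    - [0,0,1.5,0,0]
    - [0,0,1.0,0,0]
    - [0,0,0.5,0,0]
    - [0,0,0,0,0]
    - [0,0,0,0,0]

```text
t: 4.38
tool_pos: [0.4957, -0.0162, 0.0963]
orientation: [[-0.173, 0.985, 0.0], [0.985, 0.173, -0.0], [-0.0, 0.0, -1.0]]
contact_force: [1.1, 0.7, -0.1]
finger_gap: 0.0471
```

```bash
python3 st.py; python3 - <<'E'
from rig import snapshot
from h import *
s=snapshot("scene");i=s["img"][:,:,::-1]
cv2.imwrite("pics/scene4.png",cv2.resize(i[140:270,240:400],None,fx=5,fy=5,interpolation=cv2.INTER_CUBIC))
s=snapshot("top");i=s["img"][:,:,::-1]
cv2.imwrite("pics/top4.png",cv2.resize(i[180:310,230:390],None,fx=5,fy=5,interpolation=cv2.INTER_CUBIC))
E
```

```text
t 4.3833 jig mm [-42.42  -0.2   96.33] yaw 99.98 Rz [ 1.e-04 -0.e+00 -1.e+00]
F jig [ 1.21  0.52 -0.13] M [ 0.023 -0.026  0.038] gap 0.04706 q [ -11.9    7.2  104.1   -0.    68.8 -111.9]
```

View pics/scene4.png

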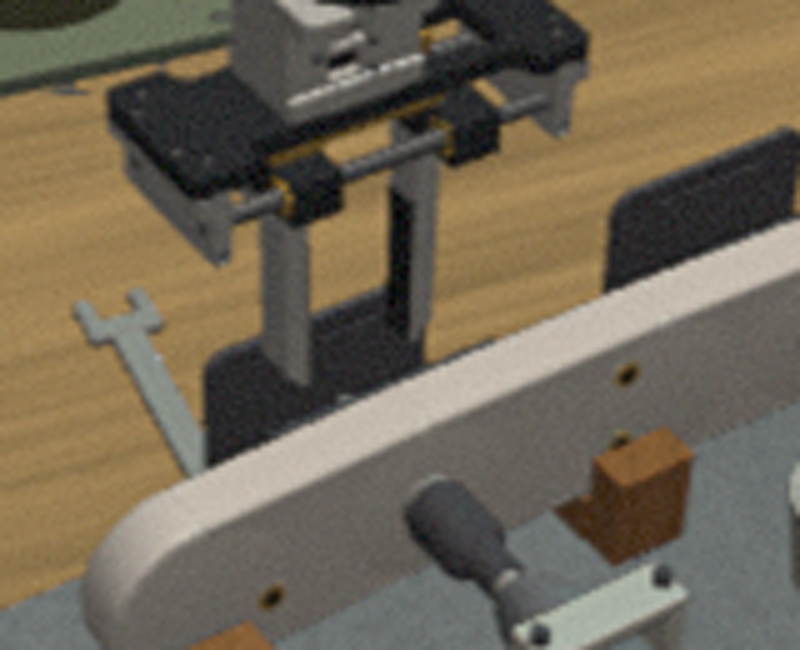

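View pics/top4.png

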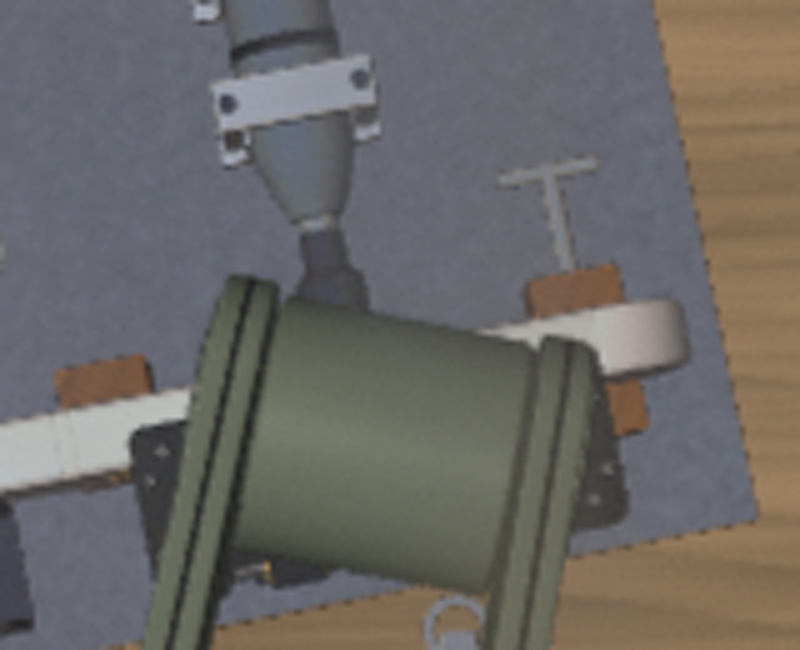

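```bash
python3 - <<'E'
from h import *
S=dict(np.load("scene0.npz"))
th=np.radians(10.05);u=np.array([np.cos(th),np.sin(th)]);v=np.array([-u[1],u[0]]);o=np.array([.53745,-.00859])
for n,q in(("L near",(307,386)),("R near",(412,341)),("L far outer",(265,360)),("R far",(389,325))):
    oo,d=ray(S,np.array(q)/5+[239.5,139.5])
    for X in(-.035,-.051,-.070):
        t=(X-(oo[:2]-o)@u)/(d[:2]@u);p=oo+d*t;print(n,X,"y",((p[:2]-o)@v*1e3).round(1),"z",(p[2]*1e3).round(1))
E
```

```text
L near -0.035 y -23.8 z 121.6
L near -0.051 y -13.6 z 105.3
L near -0.07 y -1.6 z 86.0
R near -0.035 y 27.5 z 122.6
R near -0.051 y 38.8 z 106.3
R near -0.07 y 52.3 z 86.9
L far outer -0.035 y -43.4 z 144.2
L far outer -0.051 y -33.8 z 128.4
L far outer -0.07 y -22.3 z 109.7
R far -0.035 y 15.7 z 136.2
R far -0.051 y 26.8 z 120.3
R far -0.07 y 40.0 z 101.3
```

Request:
carry_out:
  rows:
    - [0,0,1.0,0,0]
    - [0,0,1.0,0,0]
    - [0,0,1.0,0,0]
    - [0,0,0.6,0,0]
    - [0,0,0.4,0,0]
    - [0,0,0.2,0,0]
    - [0,0,0.1,0,0]
    - [0,0,0,0,0]
    - [0,0,0,0,0]

```text
t: 5.23
tool_pos: [0.4959, -0.0162, 0.0534]
orientation: [[-0.173, 0.985, 0.001], [0.985, 0.173, -0.0], [-0.0, 0.001, -1.0]]
contact_force: [-0.3, -0.4, 0.3]
finger_gap: 0.0472
```

```bash
python3 st.py
```

```text
t 5.2333 jig mm [-42.27  -0.28  53.42] yaw 99.98 Rz [ 6.e-04 -2.e-04 -1.e+00]
F jig [-0.37 -0.32  0.29] M [ 0.055 -0.008  0.032] gap 0.04716 q [ -11.9   10.6  106.    -0.    63.4 -111.9]
```

No contact so far. I'll probe lower in 1 mm steps, since the images show the tips about 26 mm above the reported TCP.

Request:
carry_out:
  rows:
    - [0,0,0.2,0,0]
    - [0,0,0.1,0,0]
    - [0,0,0.1,0,0]
    - [0,0,0.1,0,0]
    - [0,0,0,0,0]

```text
t: 5.65
tool_pos: [0.4953, -0.0161, 0.048]
orientation: [[-0.173, 0.985, -0.0], [0.985, 0.173, 0.0], [0.0, -0.0, -1.0]]
contact_force: [0.1, 0.3, 0.3]
finger_gap: 0.0467
```

Request:
carry_out:
  rows:
    - [0,0,0.1,0,0]
    - [0,0,0.1,0,0]
    - [0,0,0,0,0]

```text
t: 5.9
tool_pos: [0.4954, -0.0161, 0.0459]
orientation: [[-0.173, 0.985, -0.0], [0.985, 0.173, 0.0], [0.0, -0.0, -1.0]]
contact_force: [0.0, -0.2, 0.2]
finger_gap: 0.047
```

```bash
python3 st.py;  python3 - <<'E'
from rig import snapshot
from h import *
s=snapshot("scene");i=s["img"][:,:,::-1]
cv2.imwrite("pics/scene5.png",cv2.resize(i[140:270,240:400],None,fx=5,fy=5,interpolation=cv2.INTER_CUBIC))
E
```

```text
t 5.9 jig mm [-42.76  -0.06  45.93] yaw 99.98 Rz [-4.e-04  1.e-04 -1.e+00]
F jig [-0.02 -0.2   0.16] M [ 0.025  0.018 -0.023] gap 0.04696 q [ -11.9   11.2  106.3    0.    62.5 -111.9]
```

View pics/scene5.png

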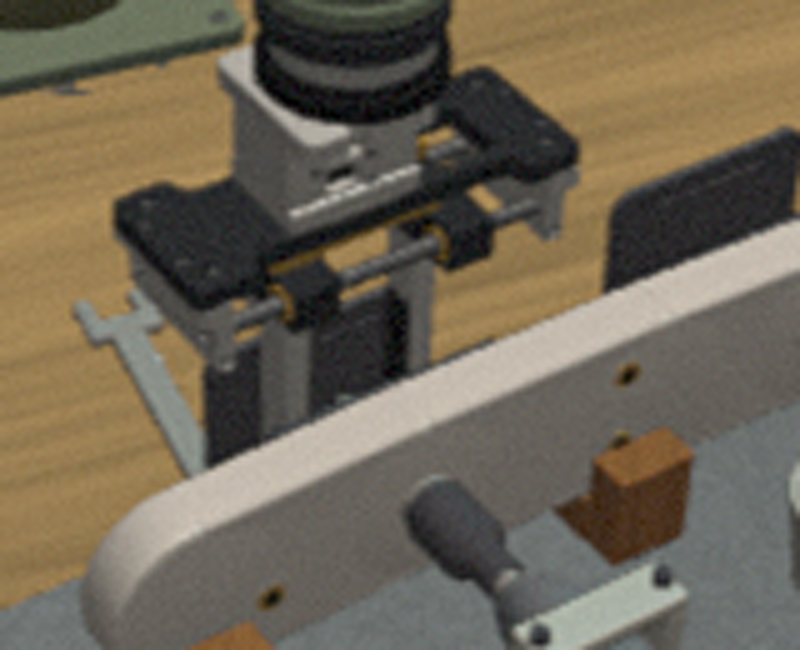

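Request:
carry_out:
  rows:
    - [0,0,0.1,0,0]
    - [0,0,0.1,0,0]
    - [0,0,0.1,0,0]
    - [0,0,0.1,0,0]
    - [0,0,0.1,0,0]
    - [0,0,0,0,0]

```text
t: 6.45
tool_pos: [0.4953, -0.0161, 0.0409]
orientation: [[-0.173, 0.985, -0.0], [0.985, 0.173, 0.0], [0.0, -0.0, -1.0]]
contact_force: [0.0, -0.1, -0.4]
finger_gap: 0.0471
```

Request:
carry_out:
  rows:
    - [0,0,0,0,0.3]
    - [0,0,0,0,0.45]
    - [0,0,0,0,0.5]
    - [0,0,0,0,0.5]
    - [0,0,0,0,0.5]
  force: 10

```text
t: 6.87
tool_pos: [0.4956, -0.0162, 0.0412]
orientation: [[-0.173, 0.985, 0.0], [0.985, 0.173, -0.0], [-0.0, 0.0, -1.0]]
contact_force: [0.3, 0.2, 0.7]
finger_gap: 0.0237
```

Request:
carry_out:
  rows:
    - [0,0,0,0,0.6]
    - [0,0,0,0,0.7]
    - [0,0,0,0,0.7]
    - [0,0,0,0,0.7]

```text
t: 7.2
tool_pos: [0.4953, -0.015, 0.0411]
orientation: [[-0.173, 0.985, -0.0], [0.985, 0.173, 0.002], [0.002, -0.0, -1.0]]
contact_force: [0.1, 4.2, 0.4]
finger_gap: 0.0198
```

```bash
python3 st.py
```

```text
t 7.2 jig mm [-42.6    1.04  41.11] yaw 99.97 Rz [-4.0e-04  1.9e-03 -1.0e+00]
F jig [0.84 4.12 0.44] M [ 1.081 -0.089 -0.005] gap 0.01976 q [-1.180e+01  1.160e+01  1.065e+02  1.000e-01  6.200e+01 -1.119e+02]
```

Request:
carry_out:
  rows:
    - [0.1,0,0,0,0.75]
    - [0.05,0,0,0,1]
    - [0,0,0,0,1]
    - [0,0,0,0,1]

```text
t: 7.53
tool_pos: [0.4953, -0.015, 0.0411]
orientation: [[-0.173, 0.985, 0.0], [0.985, 0.173, -0.0], [-0.0, -0.0, -1.0]]
contact_force: [0.9, 1.2, 0.0]
finger_gap: 0.0199
```

Request:
carry_out:
  rows:
    - [0,0,0,0,1]
    - [0,0,0,0,1]
    - [0,0,0,0,1]
  force: 40

```text
t: 7.78
tool_pos: [0.4953, -0.0149, 0.0411]
orientation: [[-0.173, 0.985, 0.0], [0.985, 0.173, -0.0], [-0.0, 0.0, -1.0]]
contact_force: [-0.0, -0.0, -1.4]
finger_gap: 0.0187
```

```bash
python3 st.py
```

```text
t 7.7833 jig mm [-42.57   1.15  41.13] yaw 99.98 Rz [ 1.e-04 -3.e-04 -1.e+00]
F jig [-0.03 -0.01 -1.41] M [ 0.243 -0.066 -0.017] gap 0.01874 q [ -11.7   11.6  106.5   -0.    61.9 -111.7]
```

Request:
carry_out:
  rows:
    - [0,0.1,0,0,1]
    - [0,0.1,0,0,1]
    - [0,0.1,0,0,1]
    - [0,0,0,0,1]

```text
t: 8.12
tool_pos: [0.4959, -0.0148, 0.041]
orientation: [[-0.174, 0.985, -0.005], [0.985, 0.174, -0.001], [-0.0, -0.006, -1.0]]
contact_force: [-6.2, -1.1, 5.8]
finger_gap: 0.019
```

```bash
python3 st.py
```

```text
t 8.1167 jig mm [-42.02   1.17  40.99] yaw 100.01 Rz [-0.0054 -0.0012 -1.    ]
F jig [-6.26 -0.04  5.8 ] M [ 0.071  1.199 -0.086] gap 0.01898 q [-1.160e+01  1.190e+01  1.061e+02 -1.000e-01  6.230e+01 -1.116e+02]
```

Request:
carry_out:
  rows:
    - [0,0.1,0,0,1]
    - [0,0.1,0,0,1]
    - [0,0.1,0,0,1]
    - [0,0,0,0,1]

```text
t: 8.45
tool_pos: [0.4994, -0.0144, 0.041]
orientation: [[-0.174, 0.985, -0.004], [0.985, 0.174, -0.002], [-0.001, -0.004, -1.0]]
contact_force: [-5.0, -0.4, 3.7]
finger_gap: 0.0187
```

```bash
python3 st.py
```

```text
t 8.45 jig mm [-38.5    0.9   41.03] yaw 100.02 Rz [-0.004  -0.0015 -1.    ]
F jig [-5.02  0.53  3.72] M [-0.108  0.874 -0.018] gap 0.01873 q [-1.150e+01  1.220e+01  1.057e+02 -1.000e-01  6.230e+01 -1.114e+02]
```

Request:
carry_out:
  rows:
    - [0,0.1,0,0,1]
    - [0,0.1,0,0,1]
    - [0,0.1,0,0,1]
    - [0,0,0,0,1]

```text
t: 8.78
tool_pos: [0.5011, -0.0141, 0.0409]
orientation: [[-0.174, 0.985, -0.007], [0.985, 0.174, -0.002], [-0.001, -0.007, -1.0]]
contact_force: [-7.4, -1.8, 7.5]
finger_gap: 0.0186
```

```bash
python3 st.py
```

```text
t 8.7833 jig mm [-36.74   0.93  40.92] yaw 100.04 Rz [-0.0069 -0.0019 -1.    ]
F jig [-7.6  -0.48  7.5 ] M [-0.141  1.522  0.023] gap 0.0186 q [ -11.4   12.5  105.3   -0.2   62.5 -111.3]
```

Request:
carry_out:
  rows:
    - [0,0.1,0,0,1]
    - [0,0.05,-0.05,0,1]
    - [0,0,0,0,1]
    - [0,0,0,0,1]
    - [0,0,0,0,1]
    - [0,0,0,0,1]
  force: 50

```text
t: 9.28
tool_pos: [0.5011, -0.014, 0.0409]
orientation: [[-0.174, 0.985, -0.01], [0.985, 0.174, -0.002], [-0.001, -0.01, -1.0]]
contact_force: [-10.7, -3.1, 7.2]
finger_gap: 0.0187
```

```bash
python3 st.py;  python3 - <<'E'
from rig import snapshot
from h import *
s=snapshot("scene");i=s["img"][:,:,::-1]
cv2.imwrite("pics/scene6.png",cv2.resize(i[180:270,280:400],None,fx=6,fy=6,interpolation=cv2.INTER_CUBIC))
E
```

```text
t 9.2833 jig mm [-36.77   0.98  40.93] yaw 100.05 Rz [-0.0098 -0.0022 -0.9999]
F jig [-11.09  -1.14   7.19] M [-0.247  1.914 -0.038] gap 0.01871 q [ -11.3   12.7  105.2   -0.3   62.7 -111.3]
```

View pics/scene6.png

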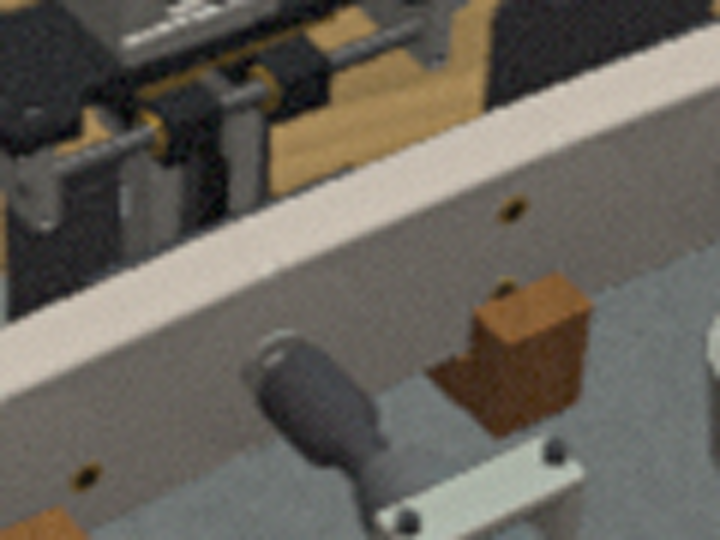

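Request:
carry_out:
  rows:
    - [0,0,0,0,1]
    - [0,0,0,0,1]
    - [0,0,0,0,1]
    - [0,0,0,0,1]
    - [0,0,0,0,1]
    - [0,0,0,0,1]
    - [0,0,0,0,1]
    - [0,0,0,0,1]
    - [0,0,0,0,1]
    - [0,0,0,0,1]

```text
t: 10.17
tool_pos: [0.5011, -0.0141, 0.0409]
orientation: [[-0.174, 0.985, -0.01], [0.985, 0.174, -0.002], [-0.001, -0.01, -1.0]]
contact_force: [-10.5, -2.9, 6.8]
finger_gap: 0.0186
```

```bash
python3 st.py
```

```text
t 10.1667 jig mm [-36.78   0.96  40.95] yaw 100.05 Rz [-0.0097 -0.0023 -1.    ]
F jig [-10.87  -1.06   6.85] M [-0.211  1.964  0.002] gap 0.01859 q [ -11.3   12.7  105.2   -0.3   62.7 -111.3]
```

Request:
carry_out:
  rows:
    - [0,0,0,0,1]
    - [0,0,0,0,1]
    - [0,0,0,0,1]
    - [0,0,0,0,1]
    - [0,0,0,0,1]
    - [0,0,0,0,1]
    - [0,0,0,0,1]
    - [0,0,0,0,1]
    - [0,0,0,0,1]
    - [0,0,0,0,1]

```text
t: 11.0
tool_pos: [0.5011, -0.0141, 0.041]
orientation: [[-0.174, 0.985, -0.01], [0.985, 0.174, -0.002], [-0.001, -0.01, -1.0]]
contact_force: [-9.9, -3.9, 7.6]
finger_gap: 0.0188
```

Request:
carry_out:
  rows:
    - [0,0,0,0,1]
    - [0,0,0,0,1]
    - [0,0,0,0,1]
    - [0,0,0,0,1]
    - [0,0,0,0,1]
    - [0,0,0,0,1]
    - [0,0,0,0,1]
    - [0,0,0,0,1]
    - [0,0,0,0,1]
    - [0,0,0,0,1]

```text
t: 11.83
tool_pos: [0.5011, -0.014, 0.0409]
orientation: [[-0.174, 0.985, -0.01], [0.985, 0.174, -0.002], [-0.001, -0.01, -1.0]]
contact_force: [-10.8, -3.3, 6.6]
finger_gap: 0.0188
```

```bash
python3 st.py;  python3 - <<'E'
from rig import snapshot
from h import *
s=snapshot("scene");i=s["img"][:,:,::-1]
cv2.imwrite("pics/scene7.png",cv2.resize(i[180:270,280:400],None,fx=6,fy=6,interpolation=cv2.INTER_CUBIC))
E
```

```text
t 11.8333 jig mm [-36.76   0.98  40.93] yaw 100.05 Rz [-0.0097 -0.0023 -0.9999]
F jig [-11.2   -1.33   6.62] M [-0.275  1.941  0.021] gap 0.01876 q [ -11.3   12.7  105.2   -0.3   62.7 -111.3]
```

View pics/scene7.png

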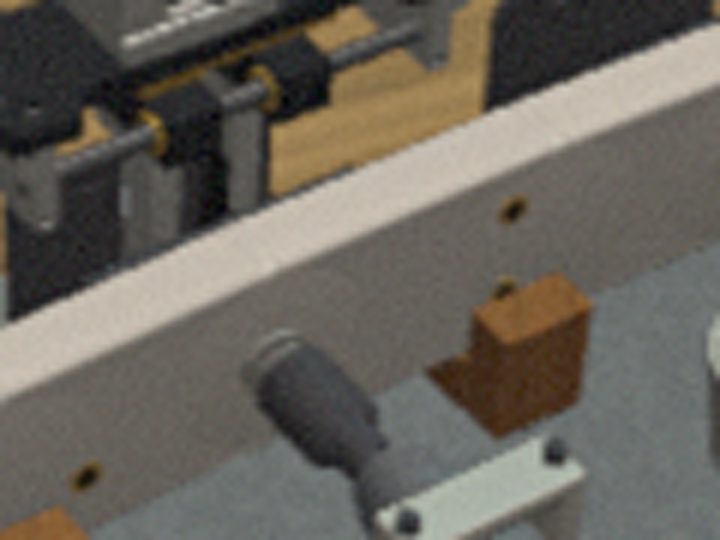

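Request:
carry_out:
  rows:
    - [0,0,0,0,1]
    - [0,0,0,0,1]
    - [0,0,0,0,1]
    - [0,0,0,0,1]
    - [0,0,0,0,1]
    - [0,0,0,0,1]
    - [0,0,0,0,1]
    - [0,0,0,0,1]
    - [0,0,0,0,1]
    - [0,0,0,0,1]

```text
t: 12.72
tool_pos: [0.5011, -0.0141, 0.0409]
orientation: [[-0.174, 0.985, -0.01], [0.985, 0.174, -0.002], [-0.001, -0.01, -1.0]]
contact_force: [-10.2, -3.3, 6.5]
finger_gap: 0.0185
```

```bash
python3 st.py
```

```text
t 12.7167 jig mm [-36.78   0.96  40.94] yaw 100.05 Rz [-0.0098 -0.0023 -0.9999]
F jig [-10.62  -1.46   6.55] M [-0.257  1.934 -0.011] gap 0.01845 q [ -11.3   12.7  105.2   -0.3   62.7 -111.3]
```

Request:
carry_out:
  rows:
    - [0,0,0,0,1]
    - [0,0,0,0,1]
    - [0,0,0,0,1]
    - [0,0,0,0,1]
    - [0,0,0,0,1]
    - [0,0,0,0,1]
    - [0,0,0,0,1]
    - [0,0,0,0,1]
    - [0,0,0,0,1]
    - [0,0,0,0,1]

```text
t: 13.55
tool_pos: [0.5011, -0.0141, 0.0409]
orientation: [[-0.174, 0.985, -0.01], [0.985, 0.174, -0.002], [-0.001, -0.01, -1.0]]
contact_force: [-10.7, -3.3, 7.3]
finger_gap: 0.0186
```

Request:
carry_out:
  rows:
    - [0,0,0,0,1]
    - [0,0,0,0,1]
    - [0,0,0,0,1]
    - [0,0,0,0,1]
    - [0,0,0,0,1]
    - [0,0,0,0,1]
    - [0,0,0,0,1]
    - [0,0,0,0,1]
    - [0,0,0,0,1]
    - [0,0,0,0,1]

```text
t: 14.38
tool_pos: [0.5011, -0.0141, 0.041]
orientation: [[-0.174, 0.985, -0.01], [0.985, 0.174, -0.002], [-0.001, -0.01, -1.0]]
contact_force: [-10.7, -3.5, 7.6]
finger_gap: 0.0186
```

```bash
python3 st.py;python3 - <<'E'
from rig import snapshot
import cv2,time
for k in range(3): cv2.imwrite(f"pics/r{k}.png",snapshot("scene")["img"][:,:,::-1])
E
python3 - <<'E'
import cv2,numpy as np
c=lambda n:cv2.resize(cv2.imread(f"pics/{n}.png")[225:270,315:365],None,fx=5,fy=5,interpolation=cv2.INTER_CUBIC)
cv2.imwrite("pics/rr.png",np.hstack([c(f"r{k}") for k in range(3)]))
E
```

```text
t 14.3833 jig mm [-36.77   0.94  40.95] yaw 100.04 Rz [-0.0097 -0.0023 -1.    ]
F jig [-11.17  -1.59   7.64] M [-0.218  1.904 -0.025] gap 0.01864 q [ -11.3   12.7  105.2   -0.3   62.7 -111.3]
```

View pics/rr.png

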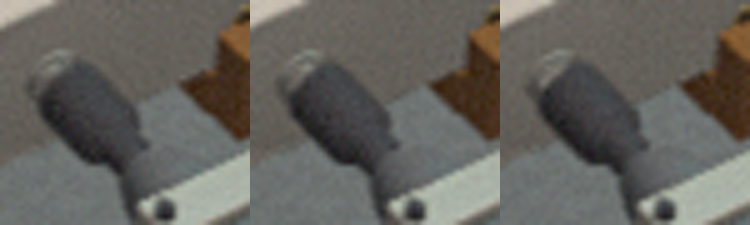

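Request:
carry_out:
  rows:
    - [0,0,0,0,1]
    - [0,0,0,0,1]
    - [0,0,0,0,1]
    - [0,0,0,0,1]
    - [0,0,0,0,1]
    - [0,0,0,0,1]
    - [0,0,0,0,1]
    - [0,0,0,0,1]
    - [0,0,0,0,1]
    - [0,0,0,0,1]

```text
t: 15.37
tool_pos: [0.5011, -0.0141, 0.0409]
orientation: [[-0.174, 0.985, -0.01], [0.985, 0.174, -0.002], [-0.001, -0.01, -1.0]]
contact_force: [-9.4, -3.6, 6.6]
finger_gap: 0.0184
```

Request:
carry_out:
  rows:
    - [0,0,0,0,1]
    - [0,0,0,0,1]
    - [0,0,0,0,1]
    - [0,0,0,0,1]
    - [0,0,0,0,1]
    - [0,0,0,0,1]
    - [0,0,0,0,1]
    - [0,0,0,0,1]
    - [0,0,0,0,1]
    - [0,0,0,0,1]

```text
t: 16.2
tool_pos: [0.5011, -0.0141, 0.0409]
orientation: [[-0.174, 0.985, -0.01], [0.985, 0.174, -0.002], [-0.001, -0.01, -1.0]]
contact_force: [-10.1, -3.9, 7.7]
finger_gap: 0.0189
```

Request:
carry_out:
  rows:
    - [0,0,0,0,1]
    - [0,0,0,0,1]
    - [0,0,0,0,1]
    - [0,0,0,0,1]
    - [0,0,0,0,1]
    - [0,0,0,0,1]
    - [0,0,0,0,1]
    - [0,0,0,0,1]
    - [0,0,0,0,1]
    - [0,0,0,0,1]

```text
t: 17.03
tool_pos: [0.5011, -0.0141, 0.041]
orientation: [[-0.174, 0.985, -0.01], [0.985, 0.174, -0.002], [-0.001, -0.01, -1.0]]
contact_force: [-10.2, -3.7, 7.1]
finger_gap: 0.0181
```

Request:
carry_out:
  rows:
    - [0,0,0,0,1]
    - [0,0,0,0,1]
    - [0,0,0,0,1]
    - [0,0,0,0,1]
    - [0,0,0,0,1]
    - [0,0,0,0,1]
    - [0,0,0,0,1]
    - [0,0,0,0,1]
    - [0,0,0,0,1]
    - [0,0,0,0,1]

```text
t: 17.87
tool_pos: [0.501, -0.014, 0.0409]
orientation: [[-0.174, 0.985, -0.01], [0.985, 0.174, -0.002], [-0.001, -0.01, -1.0]]
contact_force: [-10.8, -3.3, 8.6]
finger_gap: 0.0184
```

Request:
carry_out:
  rows:
    - [0,0,0,0,1]
    - [0,0,0,0,1]
    - [0,0,0,0,1]
    - [0,0,0,0,1]
    - [0,0,0,0,1]
    - [0,0,0,0,1]
    - [0,0,0,0,1]
    - [0,0,0,0,1]
    - [0,0,0,0,1]
    - [0,0,0,0,1]

```text
t: 18.7
tool_pos: [0.5011, -0.0141, 0.041]
orientation: [[-0.175, 0.985, -0.01], [0.985, 0.174, -0.002], [-0.001, -0.01, -1.0]]
contact_force: [-11.1, -2.8, 7.8]
finger_gap: 0.0188
```

```bash
python3 st.py;python3 - <<'E'
from rig import snapshot
import cv2,time
for k in range(3,9): cv2.imwrite(f"pics/r{k}.png",snapshot("scene")["img"][:,:,::-1])
E
python3 - <<'E'
import cv2,numpy as np
c=lambda n:cv2.resize(cv2.imread(f"pics/{n}.png")[225:270,315:365],None,fx=5,fy=5,interpolation=cv2.INTER_CUBIC)
cv2.imwrite("pics/rs.png",np.vstack([np.hstack([c(f"r{k}") for k in r]) for r in((3,4,5),(6,7,8))]))
g=lambda n:cv2.imread(f"pics/r{n}.png")[228:255,318:345].astype(float)
print([np.abs(cv2.GaussianBlur(g(a)-g(b),(5,5),0)).mean().round(2) for a,b in((0,1),(1,2),(0,2),(3,4),(4,5),(3,5),(5,6),(6,7),(3,8))])
E
python3 st.py
```

```text
t 18.7 jig mm [-36.73   0.94  40.98] yaw 100.05 Rz [-0.0096 -0.0023 -1.    ]
F jig [-11.45  -0.79   7.83] M [-0.368  1.968 -0.053] gap 0.01883 q [ -11.3   12.6  105.2   -0.3   62.7 -111.3]
[np.float64(0.91), np.float64(0.95), np.float64(1.01), np.float64(0.68), np.float64(0.68), np.float64(0.7), np.float64(0.72), np.float64(0.7), np.float64(0.68)]
t 19.0 jig mm [-36.76   0.93  40.95] yaw 100.05 Rz [-0.0097 -0.0024 -1.    ]
F jig [-10.79  -1.43   5.96] M [-0.376  1.927 -0.003] gap 0.01835 q [ -11.3   12.7  105.2   -0.3   62.7 -111.3]
```

View pics/rs.png

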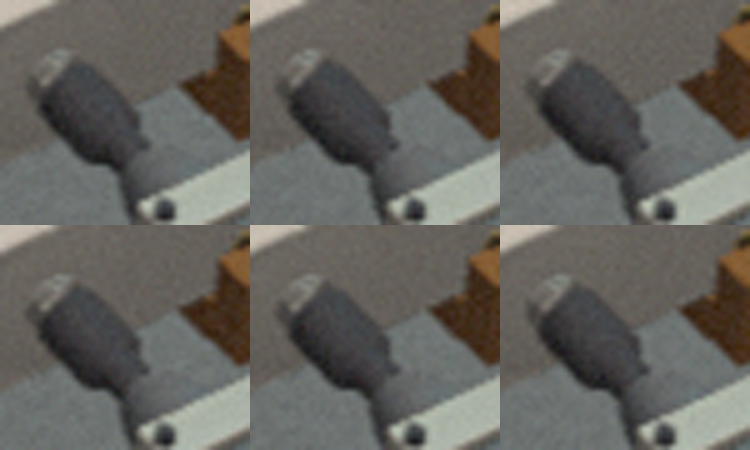

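Request:
carry_out:
  rows:
    - [0,0,0,0,1]
    - [0,0,0,0,1]
    - [0,0,0,0,1]
    - [0,0,0,0,1]
    - [0,0,0,0,1]
    - [0,0,0,0,1]
    - [0,0,0,0,1]
    - [0,0,0,0,1]
    - [0,0,0,0,1]
    - [0,0,0,0,1]

```text
t: 19.83
tool_pos: [0.5011, -0.014, 0.0409]
orientation: [[-0.174, 0.985, -0.01], [0.985, 0.174, -0.002], [-0.001, -0.01, -1.0]]
contact_force: [-11.5, -3.5, 6.9]
finger_gap: 0.0189
```

```bash
python3 st.py; python3 -c "
from rig import finish_job
print(finish_job())"
```

```text
t 19.8333 jig mm [-36.78   0.97  40.94] yaw 100.05 Rz [-0.0097 -0.0023 -0.9999]
F jig [-11.92  -1.42   6.92] M [-0.329  1.934  0.007] gap 0.01893 q [ -11.3   12.7  105.2   -0.3   62.7 -111.3]
the job is handed in; nothing more can be done
None
```

The job is handed in at t ≈ 19.8 s, with the arm still gripping the bolt head at 50 N and pressing it home with about 11 N. I reached down behind the upstand, gripped the head on its flats, pushed it onto the sleeve and held it for about 11 s while the nut ran.

**Head home:** after about 6 mm of travel, pushing further raised the force but the head no longer moved. The push then held steady at 10–12 N, with a finger gap of about 18.7 mm, which matches the 19 mm flats.

**Nut tight:** the nut and socket were seen turning at 14.4 s and were still at 18.7–19.0 s. The moment about the bolt axis rose by about 0.1 N m, as expected for a tight nut. I have no direct reading of the nut's travel.

**Disagreement:** in the images the fingertips sat about 26 mm above the reported TCP height. I went by the images, and lowering in 1 mm steps to a reported height below the hook floor met no contact. The grip was therefore made at a reported TCP height of 41 mm instead of 66 mm. I did not find the cause.

**Side load:** about 7 N of vertical force stayed on the tool during the hold because the arm flexes a little; the grip did not slip. My path stayed clear of the hammer, spanner and tin. I did not check them in a picture afterwards.

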